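# Lock the push-and-turn cap on the solvent bottle

## Robot

A 6-joint arm with a two-finger parallel gripper is mounted at the origin on the work surface. World frame = base frame: x ahead of the robot, y to its left, z up, the work surface at z = 0. Lengths are in m, angles in rad, forces in N, time in s.
With the tool pointing down it reaches from about 0.375 to 0.9 m from the base axis. Payload 3.1 kg.
Tool frame: the origin (TCP) lies between the finger pads; the fingertips stand manip.nose_length ahead of it and the grasp point (between the pads) lies 5 mm behind it (manip.nose_length is the distance from the TCP to the fingertips, in m); z points along the fingers, y is the line along which they close (so a half turn about z gives the same grasp; the last joint's range is limited). The gripper opens to 85 mm and grips with 20 to 120 N. Pads are 22 mm wide; open, the fingers measure 114 mm over their backs; the gripper's body (76 mm by 85 mm) begins 54 mm behind the grasp point. The pads swing forward as they close: fully open they stand 13 mm farther back than shut.
Start: joints at [0.948, 0.527, 1.433, -0, 1.181, -0.178], TCP at [0.269, 0.564, 0.245] pointing down, gripper open.
Joint ranges: [-3.08, 3.08], [-0.75, 2.2], [0.22, 2.44], [-1.43, 4.57], [0, 2.65], [-2.85, 2.85]. Speed limits (rad/s): [2.79, 2.79, 3.14, 3.14, 3.14, 3.14].

## Interface

Orientations are given as a unit quaternion [x, y, z, w].
In Python, from station import monitor, eyes, job, manip gives the robot as it stands.
- The arm moves only by the shell command python3 -m pendant 'ROWS' [FORCE]. ROWS is JSON, a list that holds one entry, the list of rows, each a list of 7 numbers: the shift along the tool's x, y, z as a fraction of full scale, then the turn, a rotation vector about the tool's x, y, z as a fraction of full scale, then the opening, from 0 (shut) to 1 (fully open). A call has 1 to 20 rows; each row shifts and turns the commanded pose from where the row before left it, along the tool's axes as they then stand; what a row does not reach is not made up. Full scale, the value 1, is 800 mm for a shift and 0.12 rad for a turn. A row lasts 1/10 s, in which the tool goes at most 50 mm and 8.59 degrees, less where a joint would pass 70% of its speed; a pose out of reach is approached as far as the arm can. A call with a number of a shift or a turn outside -1 to 1 is refused whole. A call with a gripper value outside its range is refused whole. The fingers move at their own pace and stop on an object; FORCE is the grip in N (left out, the last holds). Time passes only in rows, so rows that do not move let the fingers close. It gives the time, the measured TCP pose, the force, the opening and the grip force at its end, in the units of the state.
- monitor.sense(): the state, without advancing time (a new reading comes with each control period).
- eyes.snapshot(name): name is "scene" or "top"; returns a dict with "pixels" (384x512x3 uint8, red, green, blue), "depth" (384x512 float32, m along the optical axis (not along the pixel's ray), 0 where there is no reading), "intrinsics" (3x3 intrinsics, pixels), "k1" (the pictures are not rectified: a ray, as slopes to the right and down, at radius r is drawn at 1 + k1 r^2 times it, then the intrinsics apply), "eye" and "attitude" of the camera in the world. Camera axes: x right, y down, z forward; pixel columns grow to the right and rows downward; lengths in m; the calibration is good to about 2 mm. A picture is of the moment at which its call begins.
- job.sign_off(): hands the job in; it is judged then, once.
The state is a dict: "t": time; "q": joint angles; "qd": joint speeds; "tau": joint torques, N m; "tcp_pos": TCP position; "tool_rot": TCP orientation; "force": force on the tool from outside, world axes, zero at the start; "ft_torque": the same for the moment, N m; "finger_gap": opening from 0.0 (shut) to 1.0 (fully open); "gripper_force": force on a finger pad.
Only numpy, scipy, OpenCV 4.12 (cv2) and the standard library are available. Lean on these libraries where they do the work, as an engineer would, in place of code of your own. Each camera call takes 0.05 s, during which the arm holds its last target. There are 200 camera calls.

## Task

Close the amber bottle in the aluminium holder with its winged safety cap: set the cap over the neck with its inner lugs in the collar's two gaps, press it down hard enough to bottom the sprung seal, turn it clockwise (seen from above), about a sixth of a turn, until it just stops, then let go so that it stays locked with its wing parallel to the long sides of the holder's base plate. Press gently: over 30 N between cap and bottle, downward push, sideways jamming and straining against the stop together, would crack the neck. Leave the beaker, the jar and the cork ring as they are.

Things in the scene. Friction and masses are not known exactly. Their poses are not given: they have to be found in the camera images.
- holder: Fixed aluminium bench holder with a round amber bottle (92 mm diameter) in it. Origin: on the bench under the bottle's axis; z up. Base plate 170 mm along x, 115 mm along y, 12 mm thick; two upright cheeks to 57 mm high, outer faces at x = +-59 mm. When the cap is locked its wing lies along this x axis, give or take 5 degrees.
- rim (a point): Centre of the bottle's flat hard rim, nominal, 150 mm above the bench. The bottle stands up to 6 mm higher or lower than this and the true height is not measured: feel for it. White neck 34 mm diameter; around it, flush with the rim, a collar of 46 mm diameter with two gaps. Clear space to 26 mm under the rim. Axes as holder.
- gap (a point): Middle of one of the collar's two open gaps (nominal rim height), 20 mm from the neck's axis, 62 degrees counterclockwise (from above) from the holder's x axis; the other gap is opposite. A lug passes down through each with about 2 mm to spare on either side. A wall bars turning counterclockwise. Axes as holder, not along the gap.
- pocket (a point): Underside of the collar's 4 mm thick ledge, in the middle of one of two pockets where the lugs lock (the other is opposite), 62 degrees clockwise of a gap. A lip hanging 2.5 mm below the ledge parts gap from pocket; a wall beyond the pocket stops the turn. Let go there, the seal lifts the cap and its lugs rest up here behind the lips, 4.5 mm above fully down. Nominal height, axes as holder.
- seal_top (a point): Top of the grey sprung seal disc in the mouth (24 mm diameter), nominally 8 mm above the rim. It starts to give at 4 N and takes 1 N more per mm, 12 N when level with the rim; there the cap's roof meets the hard rim. The cap's lugs clear the lips only within the last 2 mm before that. The cap meets the disc when its lugs are 4.5 mm down into the gaps.
- wing (a point): Centre of the wing on top of the white cap, which stands on the bench, wing up. Wing: 48 mm long (x axis), 14 mm thick (y), 26 mm high (13 mm either side of this point), on the cap's flat deck. Two lugs inside the cap lie on the wing's line, each 11 mm wide and 4 mm high, reaching in to 19 mm from the axis, undersides 3 mm above the cap's foot. Half a turn makes no difference.
- cap: The loose cap, about 50 g; origin at the centre of its lower open edge (foot), 32.5 mm below the wing's centre; x along the wing, z up. Round ribbed shell, 57 mm outside, 51 mm inside diameter, 19.5 mm from foot to deck; the hollow is 15.5 mm deep.
- beaker_mid (a point): Bystander: middle of a clear glass beaker, 68 mm diameter, 85 mm high.
- jar_mid (a point): Bystander: middle of a small amber jar with a black lid, 54 mm diameter, 70 mm high.
- flask_ring_mid (a point): Bystander: middle of a cork flask ring, 80 mm diameter, 30 mm high.
Not all that is in view belongs to the job. What is shaped like the cap but blue or green is not meant. What is meant by the holder is not green, and is the larger of those in its own colour.

How it is judged:
By the outcome, as a careful person would: the job done as asked, in the order asked, and still so for the second after the job is handed in, with the robot touching nothing.
It also fails if it takes over 64 s, if anything falls off the work surface, if the arm or the gripper's body presses on something with over 40 N, if the wrist force passes 120 N, or if a joint passes its speed limit or range.

## Working session

There is one attempt and no reset: what is moved stays moved. The work goes in short steps, Python scripts to look and compute and a shell command to move; the robot and the scene stay as the last step left them, time stands still between calls to the robot, and variables do not carry over. Pictures are saved under pics/ and viewed, at most 10 in all, crops included, and the job is handed in when it is done.

```bash
ls; mkdir -p pics; python3 - <<'E'
from station import monitor, eyes, job, manip
import numpy as np,cv2,pickle
print(monitor.sense(), manip.nose_length)
for n in("scene","top"):
    s=eyes.snapshot(n); pickle.dump(s,open(n+".pkl","wb")); cv2.imwrite(f"pics/{n}0.png",s["pixels"][:,:,::-1])
    print(n,s["intrinsics"],s["k1"],s["eye"],s["attitude"])
E
```

```text
pics
{'t': 0.0, 'q': array([ 9.47483866e-01,  5.28480061e-01,  1.43393679e+00, -1.44805902e-05,
        1.18141519e+00, -1.78494688e-01]), 'qd': array([-0.00110346, -0.00138444,  0.00069221,  0.00148443,  0.00028023,
        0.00191878]), 'tau': array([ 9.78269927e-04, -4.42343903e+01, -1.78025883e+01, -1.75150003e-04,
        8.41709058e-03,  1.80407693e-05]), 'tcp_pos': array([0.26848626, 0.56360754, 0.2443141 ]), 'tool_rot': array([ 2.20576987e-01,  9.75368925e-01, -1.03352573e-03, -4.30797065e-04]), 'force': array([-0.16001454, -0.13976293, -0.1747088 ]), 'ft_torque': array([-0.01889401, -0.01345831, -0.01592338]), 'gripper_force': 0.0, 'finger_gap': 1.002396208077078} 0.014
scene [[375.10499848   0.         250.72584354]
 [  0.         375.10499848 192.18529545]
 [  0.           0.           1.        ]] 0.00853754097624877 [1.05862738 0.61729829 0.90279191] [ 0.31038642  0.87304641 -0.35291909 -0.12999369]
top [[458.2663907    0.         250.19698552]
 [  0.         458.2663907  187.74768398]
 [  0.           0.           1.        ]] -0.14877451915122725 [0.37152122 0.04730053 1.30564984] [-0.69786065  0.71040002 -0.07328592  0.05432769]
```

View pics/scene0.png

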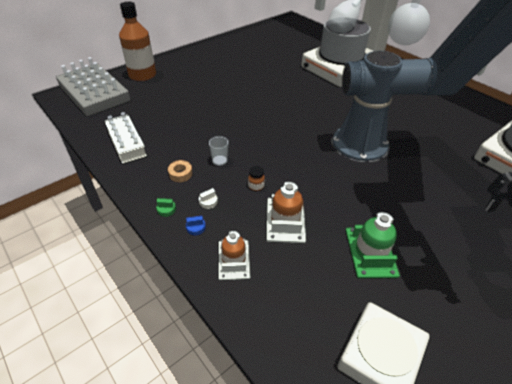

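View pics/top0.png

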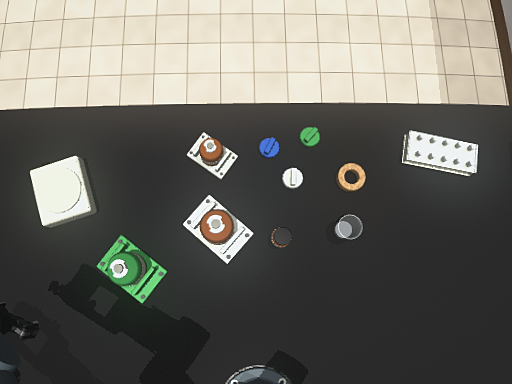

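Scene: candidates for the cap are white (208,198), blue (196,225) and green (165,206). In the top view these are (292,178), (269,147) and (310,136). Candidates for the holder are large aluminium (217,228 top), small aluminium (211,153) and green (130,268). I choose the white cap and the large aluminium holder.

```bash
cat > h.py <<'E'
import numpy as np,cv2,pickle
from scipy.spatial.transform import Rotation as R
def rays(s,uv):
    K=s["intrinsics"]; uv=np.atleast_2d(np.float64(uv))
    p=cv2.undistortPoints(uv[:,None],K,np.array([s["k1"],0,0,0.]))[:,0]
    return R.from_quat(s["attitude"]).apply(np.c_[p,np.ones(len(p))])   # z-forward=1
def onplane(s,uv,z):
    d=rays(s,uv); e=np.array(s["eye"]); return e+d*((z-e[2])/d[:,2])[:,None]
def cloud(s,mask=None):
    m=s["depth"]>0
    if mask is not None: m&=mask
    v,u=np.nonzero(m); return np.array(s["eye"])+rays(s,np.c_[u,v])*s["depth"][v,u][:,None],np.c_[u,v]
E
python3 - <<'E'
from h import *
t=pickle.load(open("top.pkl","rb"));s=pickle.load(open("scene.pkl","rb"))
for n,i,boxes in(("top",t,dict(cap=(278,164,306,192),hold=(178,190,258,268),neck=(205,212,228,236))),("scene",s,dict(cap=(195,185,222,212),hold=(262,178,310,244),neck=(278,180,302,203)))):
    hsv=cv2.cvtColor(i["pixels"],cv2.COLOR_RGB2HSV); w=(hsv[...,1]<60)&(hsv[...,2]>110)
    for k,(a,b,c,d) in boxes.items():
        m=np.zeros_like(w); m[b:d,a:c]=w[b:d,a:c]
        P,uv=cloud(i,m); zs=P[:,2]
        print(n,k,len(P),"z pct",np.percentile(zs,[2,10,50,90,98]).round(4))
        r={"cap":[(.01,.028),(.035,.06)],"hold":[(.005,.02)],"neck":[(.13,.149),(.145,.157),(.157,.18)]}[k]
        for lo,hi in r:
            q=P[(zs>lo)&(zs<hi)]
            if len(q)>4:
                (cx,cy),(w1,h1),an=cv2.minAreaRect(np.float32(q[:,:2]*1000)); print("  ",lo,hi,len(q),"mean",q.mean(0).round(4),"rect",round(cx,1),round(cy,1),round(w1,1),round(h1,1),round(an,1), "zmed",np.median(q[:,2]).round(4))
crop=lambda i,a,b,c,d,f:cv2.resize(i["pixels"][b:d,a:c,::-1],None,fx=f,fy=f,interpolation=cv2.INTER_CUBIC)
A=crop(t,180,185,260,265,5);B=crop(t,262,140,318,196,400/56)
A=cv2.resize(A,(400,400));B=cv2.resize(B,(400,400))
cv2.imwrite("pics/crop1.png",np.hstack([A,B]))
E
```

```text
top cap 331 z pct [0.0038 0.0152 0.0209 0.0457 0.0488]
   0.01 0.028 219 mean [ 0.6326 -0.1106  0.0194] rect 635.1 -112.4 55.4 56.4 88.9 zmed 0.0198
   0.035 0.06 91 mean [ 0.6335 -0.1122  0.0446] rect 633.9 -112.6 14.8 46.2 85.0 zmed 0.045
top hold 1672 z pct [0.0067 0.0093 0.0141 0.1447 0.1535]
   0.005 0.02 1086 mean [0.485  0.1016 0.0122] rect 492.8 104.6 170.3 115.0 47.9 zmed 0.0122
top neck 241 z pct [0.1126 0.142  0.1463 0.1541 0.1565]
   0.13 0.149 146 mean [0.492  0.1037 0.145 ] rect 492.7 103.9 46.3 37.8 20.5 zmed 0.1452
   0.145 0.157 158 mean [0.4913 0.1048 0.1495] rect 493.0 102.3 45.8 37.3 11.9 zmed 0.1488
scene cap 285 z pct [-0.0027  0.0019  0.0204  0.0447  0.0473]
   0.01 0.028 144 mean [ 0.6399 -0.0971  0.0186] rect 640.1 -100.0 40.4 56.5 62.6 zmed 0.0187
   0.035 0.06 74 mean [ 0.6367 -0.1074  0.0431] rect 635.4 -109.2 16.4 47.6 86.3 zmed 0.0438
scene hold 1135 z pct [-0.0013  0.008   0.0141  0.1432  0.1522]
   0.005 0.02 564 mean [0.5261 0.1331 0.0117] rect 475.2 80.5 240.4 122.7 53.4 zmed 0.0115
scene neck 197 z pct [-0.0023  0.0008  0.1441  0.1525  0.1539]
   0.13 0.149 118 mean [0.4973 0.1108 0.1431] rect 493.9 106.4 46.5 39.6 18.9 zmed 0.1442
   0.145 0.157 79 mean [0.495  0.1086 0.1493] rect 493.3 108.7 43.3 35.5 27.5 zmed 0.1489
```

View pics/crop1.png

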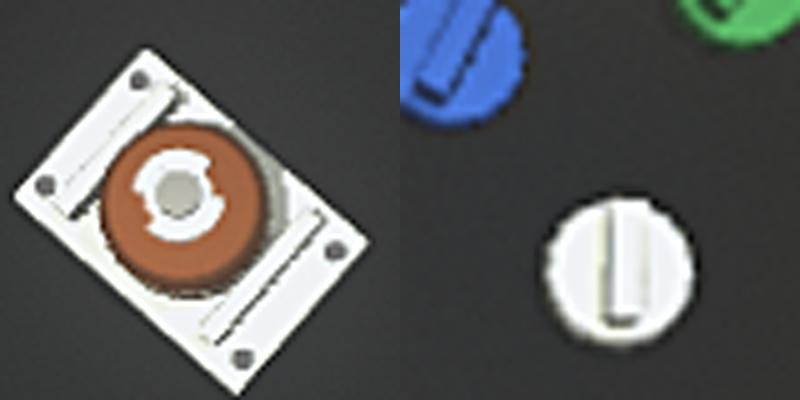

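The crop shows the white cap at right (620,270) with its wing nearly upright, and the large aluminium holder with collar gaps near (146,208) and (214,182). The sizes agree with the description: plate 170x115, wing 46x15 at about -4.5°, deck 20 mm. Holder x is at 48°, so a gap lies at 110°/-70°. First move: go over to the cap at height.

```bash
python3 -m pendant '[[[-0.0388,-0.0283,0,0,0,0,0.6],[-0.0388,-0.0283,0,0,0,0,0.6],[-0.0388,-0.0283,0,0,0,0,0.6],[-0.0388,-0.0283,0,0,0,0,0.6],[-0.0388,-0.0283,0,0,0,0,0.6],[-0.0388,-0.0283,0,0,0,0,0.6],[-0.0388,-0.0283,0,0,0,0,0.6],[-0.0388,-0.0283,0,0,0,0,0.6],[-0.0388,-0.0283,0,0,0,0,0.6],[-0.0388,-0.0283,0,0,0,0,0.6],[-0.0388,-0.0283,0,0,0,0,0.6],[-0.0388,-0.0283,0,0,0,0,0.6],[-0.0388,-0.0283,0,0,0,0,0.6],[-0.0388,-0.0283,0,0,0,0,0.6],[-0.0388,-0.0283,0,0,0,0,0.6],[-0.0388,-0.0283,0,0,0,0,0.6],[-0.0388,-0.0283,0,0,0,0,0.6],[-0.0388,-0.0283,0,0,0,0,0.6],[-0.0388,-0.0283,0,0,0,0,0.6],[-0.0388,-0.0283,0,0,0,0,0.6]]]' 80
python3 -m pendant '[[[0,0,0,0,0,-0.76,0.6],[0,0,0,0,0,-0.76,0.6],[0,0,0,0,0,-0.76,0.6],[0,0,0,0,0,-0.76,0.6],[0,0,0,0,0,0,0.6]]]'
cat > go.py <<'E'
import sys; from h import *; from station import monitor
# go.py x y z wingdeg : remaining shift in tool axes (units of rows) and turn
x,y,z,a=map(float,sys.argv[1:5]); s=monitor.sense(); r=R.from_quat(s["tool_rot"])
M=r.as_matrix(); ya=np.degrees(np.arctan2(M[1,1],M[0,1])); d=(a-(ya-90)+90)%180-90
print("t",round(s["t"],2),"tcp",s["tcp_pos"].round(4),"wing ang",round(ya-90,2),"tilt",M[2].round(4),"F",np.round(s["force"],2),"T",np.round(s["ft_torque"],3),"q",s["q"].round(3),"gap",round(s["finger_gap"],3),"grip",round(s["gripper_force"],1))
print("shift mm(tool)",(M.T@(np.array([x,y,z])-s["tcp_pos"])*1000).round(2),"rows",(M.T@(np.array([x,y,z])-s["tcp_pos"])/.8).round(5),"turn row z",round(-np.radians(d)/.12,3))
E
python3 go.py .6345 -.112 .036 -4.5
```

```text
t: 2.1
tcp_pos: [0.6347, -0.1131, 0.2447]
tool_rot: [0.221, 0.975, 0.0, -0.001]
force: [-0.5, 0.2, -0.5]
finger_gap: 0.599
gripper_force: 0.0
t: 2.6
tcp_pos: [0.6341, -0.1116, 0.2447]
tool_rot: [0.04, 0.999, 0.0, -0.001]
force: [-0.2, -0.5, 0.5]
finger_gap: 0.602
gripper_force: 0.0
t 2.6 tcp [ 0.6341 -0.1116  0.2447] wing ang -4.6 tilt [ 1.3e-03  4.0e-04 -1.0e+00] F [-0.24 -0.45  0.51] T [ 0.055  0.056 -0.028] q [-0.348  0.555  1.382  0.     1.206 -1.838] gap 0.602 grip 0.0
shift mm(tool) [ -0.71  -0.41 208.67] rows [-0.00089 -0.00052  0.26084] turn row z -0.015
```

```bash
python3 -m pendant '[[[-0.0009,-0.0005,0.05,0,0,0,0.6],[0,0,0.05,0,0,0,0.6],[0,0,0.05,0,0,0,0.6],[0,0,0.05,0,0,0,0.6],[0,0,0.03,0,0,0,0.6],[0,0,0.02,0,0,0,0.6],[0,0,0.01,0,0,0,0.6],[0,0,0,0,0,0,0.6],[0,0,0,0,0,0,0.6]]]' 
python3 go.py .6345 -.112 .036 -4.5
python3 -m pendant '[[[0,0,0,0,0,0,0],[0,0,0,0,0,0,0],[0,0,0,0,0,0,0],[0,0,0,0,0,0,0],[0,0,0,0,0,0,0],[0,0,0,0,0,0,0],[0,0,0,0,0,0,0],[0,0,0,0,0,0,0]]]' 80
```

```text
t: 3.5
tcp_pos: [0.6361, -0.1124, 0.0385]
tool_rot: [0.04, 0.999, -0.0, 0.001]
force: [-0.4, 0.1, 1.3]
finger_gap: 0.601
gripper_force: 0.0
t 3.5 tcp [ 0.6361 -0.1124  0.0385] wing ang -4.6 tilt [-2.3e-03 -6.0e-04 -1.0e+00] F [-0.42  0.13  1.28] T [ 0.002  0.064 -0.001] q [-0.348  0.823  1.51   0.     0.807 -1.838] gap 0.601 grip 0.0
shift mm(tool) [1.65 0.3  2.48] rows [0.00206 0.00038 0.00311] turn row z -0.015
t: 4.3
tcp_pos: [0.636, -0.1124, 0.0387]
tool_rot: [0.04, 0.999, -0.0, 0.001]
force: [-0.8, 0.9, 5.3]
finger_gap: 0.143
gripper_force: 80.2
```

```bash
python3 -m pendant '[[[0,0,-0.01,0,0,0,0],[0,0,-0.03,0,0,0,0],[0,0,-0.05,0,0,0,0],[0,0,-0.05,0,0,0,0],[0,0,-0.05,0,0,0,0],[0,0,-0.05,0,0,0,0],[0,0,-0.03,0,0,0,0],[0,0,0,0,0,0,0],[0,0,0,0,0,0,0]]]' 
python3 go.py .493 .104 .245 -70
python3 - <<'E'
from h import *
from station import eyes
for n in("scene","top"):
    s=eyes.snapshot(n); pickle.dump(s,open(n+"1.pkl","wb"))
s=pickle.load(open("scene1.pkl","rb"));t=pickle.load(open("top1.pkl","rb"))
# where TCP-ish (0.636,-.112,.23) projects
def proj(i,p):
    c=R.from_quat(i["attitude"]).inv().apply(np.array(p)-i["eye"]); q,_=cv2.projectPoints(c[None],np.zeros(3),np.zeros(3),i["intrinsics"],np.array([i["k1"],0,0,0.])); return q.ravel()
out=[]
for i in(s,t):
    u,v=proj(i,(.636,-.112,.24)).astype(int); print(u,v)
    out.append(cv2.resize(i["pixels"][max(v-40,0):v+40,max(u-40,0):u+40,::-1],(400,400),interpolation=cv2.INTER_CUBIC))
cv2.imwrite("pics/grip.png",np.hstack(out))
E
```

```text
t: 5.2
tcp_pos: [0.6346, -0.1119, 0.2533]
tool_rot: [0.04, 0.999, 0.0, -0.0]
force: [-0.3, 0.5, -0.5]
finger_gap: 0.146
gripper_force: 79.4
t 5.2 tcp [ 0.6346 -0.1119  0.2533] wing ang -4.58 tilt [ 3.e-04  0.e+00 -1.e+00] F [-0.33  0.46 -0.53] T [-0.007  0.007 -0.006] q [-0.348  0.546  1.372 -0.     1.224 -1.838] gap 0.146 grip 79.4
shift mm(tool) [158.4  203.92   8.31] rows [0.19801 0.2549  0.01039] turn row z 9.515
200 143
303 158
```

View pics/grip.png

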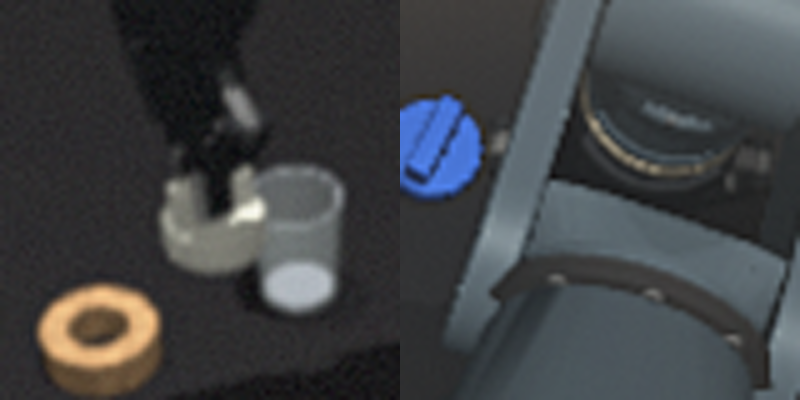

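The cap hangs level in the pads, with its shell at about (212,230) in the left half of the crop. Next I turn the wing to the gap line.

```bash
python3 -m pendant '[[[0,0,0,0,0,0.95,0],[0,0,0,0,0,0.95,0],[0,0,0,0,0,0.95,0],[0,0,0,0,0,0.95,0],[0,0,0,0,0,0.95,0],[0,0,0,0,0,0.95,0],[0,0,0,0,0,0.95,0],[0,0,0,0,0,0.95,0],[0,0,0,0,0,0.95,0],[0,0,0,0,0,0.95,0],[0,0,0,0,0,0,0]]]' 
python3 go.py .493 .104 .245 -70
```

```text
t: 6.4
tcp_pos: [0.6341, -0.1118, 0.2509]
tool_rot: [0.573, 0.82, -0.001, -0.002]
force: [-0.1, -0.5, -0.9]
finger_gap: 0.147
gripper_force: 79.4
t 6.4 tcp [ 0.6341 -0.1118  0.2509] wing ang -69.89 tilt [ 0.0029 -0.0035 -1.    ] F [-0.14 -0.51 -0.89] T [ 0.003 -0.033  0.033] q [-0.348  0.55   1.373 -0.     1.224 -0.699] gap 0.147 grip 79.4
shift mm(tool) [251.12 -58.27   6.82] rows [ 0.31391 -0.07284  0.00852] turn row z 0.015
```

```bash
python3 -m pendant '[[[0.0392,-0.0091,0,0,0,0,0],[0.0392,-0.0091,0,0,0,0,0],[0.0392,-0.0091,0,0,0,0,0],[0.0392,-0.0091,0,0,0,0,0],[0.0392,-0.0091,0,0,0,0,0],[0.0392,-0.0091,0,0,0,0,0],[0.0392,-0.0091,0,0,0,0,0],[0.0392,-0.0091,0,0,0,0,0],[0,0,0.02,0,0,0,0],[0,0,0.018,0,0,0,0],[0,0,0,0,0,0,0],[0,0,0,0,0,0,0]]]' 
python3 go.py .4935 .1031 .212 -70
python3 - <<'E'
from h import *
from station import eyes
for n in("scene","top"):
    s=eyes.snapshot(n); pickle.dump(s,open(n+"2.pkl","wb"))
    cv2.imwrite("pics/x.png",s["pixels"])
s=pickle.load(open("scene2.pkl","rb"))
cv2.imwrite("pics/over.png",cv2.resize(s["pixels"][135:245,235:345,::-1],(770,590),interpolation=cv2.INTER_CUBIC)[:, :])
E
```

```text
t: 7.6
tcp_pos: [0.4939, 0.1034, 0.2223]
tool_rot: [0.572, 0.82, -0.001, -0.001]
force: [-0.7, -0.4, -0.3]
finger_gap: 0.144
gripper_force: 79.4
t 7.6 tcp [0.4939 0.1034 0.2223] wing ang -69.83 tilt [ 7.0e-04 -1.8e-03 -1.0e+00] F [-0.73 -0.43 -0.25] T [ 0.01  -0.02  -0.021] q [-0.015  0.399  1.755 -0.     0.99  -0.367] gap 0.144 grip 79.4
shift mm(tool) [-0.18 -0.44 10.29] rows [-0.00022 -0.00054  0.01287] turn row z 0.025
```

View pics/over.png

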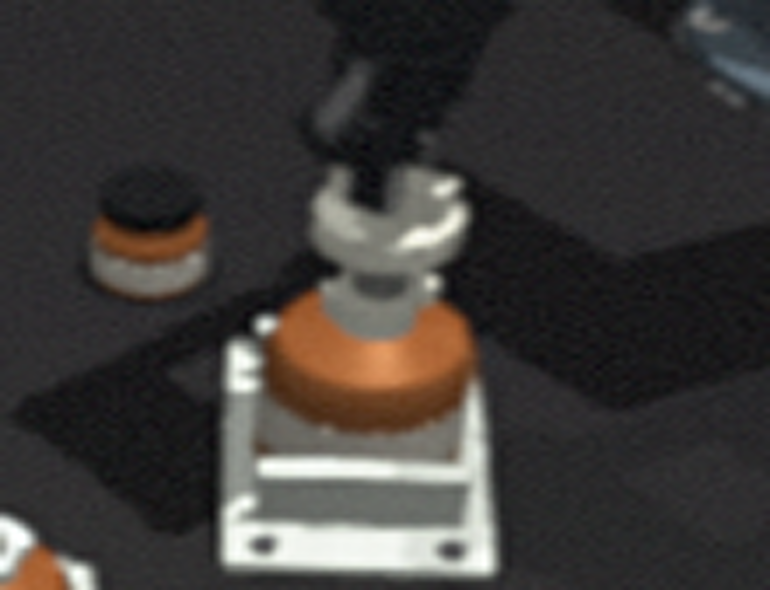

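The picture shows the cap (310–470, about 215) hanging over the collar (323–441, about 285), close to centred. I check the sideways offset numerically.

```bash
python3 - <<'E'
from h import *
s0=pickle.load(open("scene.pkl","rb"));s2=pickle.load(open("scene2.pkl","rb"))
def proj(i,p):
    c=R.from_quat(i["attitude"]).inv().apply(np.atleast_2d(p)-i["eye"]); q,_=cv2.projectPoints(c,np.zeros(3),np.zeros(3),i["intrinsics"],np.array([i["k1"],0,0,0.])); return q[:,0]
a=np.linspace(0,2*np.pi,360)
def cyl(c,r,z0,z1): return np.vstack([proj(s2,np.c_[c[0]+r*np.cos(a),c[1]+r*np.sin(a),0*a+z]) for z in(z0,z1)])
z=.2223-.0387
for nm,q in(("cap",cyl((.4934,.1048),.0285,z,z+.0195)),("collar",cyl((.493,.1045),.023,.14,.150)),("seal",cyl((.493,.1045),.012,.158,.158))): print("pred",nm,"u",q[:,0].min(),q[:,0].max(),"v",q[:,1].min(),q[:,1].max())
def edges(i,rows,lo,hi,thr=90):
    g=i["pixels"].astype(float); w=g.min(2)  # whiteness
    for r in rows:
        x=np.arange(lo,hi); l=w[r,lo:hi]; idx=np.nonzero(l>thr)[0]
        if len(idx)<3: continue
        A,B=idx[0],idx[-1]
        sub=lambda p,q:x[p]+(thr-l[p])/(l[q]-l[p])*(x[q]-x[p])
        L=sub(A-1,A) if A else x[0]; Rr=sub(B,B+1) if B<len(l)-1 else x[-1]
        print(r,round(L,2),round(Rr,2),"mid",round((L+Rr)/2,2))
print("cap");edges(s2,range(168,186),270,315)
print("collar s2");edges(s2,range(184,198),276,302)
print("collar s0");edges(s0,range(181,200),274,304)
# depth lines
for i,nm,u,vs in((s2,"cap",290,range(172,188)),(s2,"collar",288,range(184,200)),(s0,"neck0",288,range(181,200))):
    v=np.array(list(vs)); P=np.array(i["eye"])+rays(i,np.c_[0*v+u,v])*i["depth"][v,u][:,None]; print(nm);print(np.c_[v,P.round(4)])
E
```

```text
pred cap u 278.88102168604826 300.1636242393281 v 165.92945271497624 185.25326263206128
pred collar u 279.8958751684872 296.3299808006252 v 180.83650420732883 194.7387110404259
pred seal u 284.1928281431712 292.6957948541641 v 181.50561391483652 187.46955414104252
cap
168 281.89 300.08 mid 290.98
169 281.47 300.43 mid 290.95
170 280.44 300.05 mid 290.25
171 279.74 299.72 mid 289.73
172 279.33 300.24 mid 289.79
173 279.21 301.14 mid 290.17
174 279.33 301.44 mid 290.39
175 279.51 301.52 mid 290.51
176 279.53 301.34 mid 290.43
177 279.44 300.92 mid 290.18
178 279.46 300.52 mid 289.99
179 279.74 300.0 mid 289.87
180 280.25 299.53 mid 289.89
181 280.82 299.15 mid 289.98
182 281.75 298.62 mid 290.19
183 282.97 297.63 mid 290.3
184 283.89 296.48 mid 290.18
185 284.83 296.12 mid 290.48
collar s2
184 283.89 296.48 mid 290.18
185 284.83 296.12 mid 290.48
186 283.67 297.25 mid 290.46
187 281.0 297.65 mid 289.32
188 280.38 297.55 mid 288.96
189 280.48 297.02 mid 288.75
190 280.63 296.5 mid 288.57
191 280.8 296.21 mid 288.5
192 280.92 294.18 mid 287.55
193 281.41 293.82 mid 287.62
194 282.13 293.
[... 2236 characters left out ...]
850e+02  4.901e-01  1.005e-01  1.510e-01]
 [ 1.860e+02  4.944e-01  1.048e-01  1.529e-01]
 [ 1.870e+02  4.969e-01  1.074e-01  1.525e-01]
 [ 1.880e+02  5.018e-01  1.123e-01  1.555e-01]
 [ 1.890e+02  5.010e-01  1.120e-01  1.507e-01]
 [ 1.900e+02  5.021e-01  1.134e-01  1.486e-01]
 [ 1.910e+02  5.005e-01  1.124e-01  1.427e-01]
 [ 1.920e+02  5.047e-01  1.166e-01  1.447e-01]
 [ 1.930e+02  5.091e-01  1.210e-01  1.470e-01]
 [ 1.940e+02  5.086e-01  1.210e-01  1.426e-01]
 [ 1.950e+02  5.048e-01  1.180e-01  1.336e-01]
 [ 1.960e+02  5.028e-01  1.166e-01  1.270e-01]
 [ 1.970e+02  5.037e-01  1.179e-01  1.246e-01]
 [ 1.980e+02  5.026e-01  1.174e-01  1.192e-01]
 [ 1.990e+02  5.037e-01  1.188e-01  1.169e-01]]
```

```bash
python3 -m pendant '[[[0,0,0.012,0,0,0,0],[0,0,0.01,0,0,0,0],[0,0,0.006,0,0,0,0],[0,0,0,0,0,0,0],[0,0,0,0,0,0,0]]]' 
python3 go.py .4935 .1031 .173 -70
python3 -m pendant '[[[0,0,0.00125,0,0,0,0],[0,0,0.00125,0,0,0,0],[0,0,0,0,0,0,0]]]'
python3 -m pendant '[[[0,0,0.00125,0,0,0,0],[0,0,0.00125,0,0,0,0],[0,0,0,0,0,0,0]]]'
```

```text
t: 8.2
tcp_pos: [0.4942, 0.1034, 0.2003]
tool_rot: [0.573, 0.82, -0.0, -0.0]
force: [0.6, -0.4, -0.7]
finger_gap: 0.142
gripper_force: 79.4
t 8.2 tcp [0.4942 0.1034 0.2003] wing ang -69.9 tilt [ 2.e-04 -5.e-04 -1.e+00] F [ 0.59 -0.44 -0.74] T [ 0.003 -0.032  0.   ] q [-0.015  0.432  1.778 -0.     0.932 -0.366] gap 0.142 grip 79.4
shift mm(tool) [-0.08 -0.73 27.27] rows [-0.0001  -0.00091  0.03409] turn row z 0.015
t: 8.5
tcp_pos: [0.4943, 0.1035, 0.1986]
tool_rot: [0.573, 0.82, 0.0, 0.0]
force: [0.4, 0.3, 0.4]
finger_gap: 0.144
gripper_force: 79.4
t: 8.8
tcp_pos: [0.4941, 0.1034, 0.1964]
tool_rot: [0.573, 0.82, -0.0, -0.0]
force: [-0.1, 0.5, -1.0]
finger_gap: 0.143
gripper_force: 79.4
```

```bash
python3 -m pendant '[[[0,-0.0006,0.00125,0,0,0,0],[0,0,0.00125,0,0,0,0],[0,0,0,0,0,0,0]]]'
python3 -m pendant '[[[0,0,0.00125,0,0,0,0],[0,0,0.00125,0,0,0,0],[0,0,0,0,0,0,0]]]'
python3 -m pendant '[[[0,0,0.00125,0,0,0,0],[0,0,0.00125,0,0,0,0],[0,0,0,0,0,0,0]]]'
python3 go.py .4935 .1031 .173 -70
```

```text
t: 9.1
tcp_pos: [0.4936, 0.1033, 0.1944]
tool_rot: [0.573, 0.82, -0.0, -0.0]
force: [-0.1, -0.5, -1.2]
finger_gap: 0.143
gripper_force: 79.4
t: 9.4
tcp_pos: [0.4937, 0.1033, 0.1923]
tool_rot: [0.573, 0.82, -0.0, -0.0]
force: [0.2, 0.1, -0.3]
finger_gap: 0.142
gripper_force: 79.4
t: 9.7
tcp_pos: [0.4937, 0.1033, 0.1904]
tool_rot: [0.573, 0.82, -0.0, -0.0]
force: [-0.8, 0.1, -0.8]
finger_gap: 0.141
gripper_force: 79.4
t 9.7 tcp [0.4937 0.1033 0.1904] wing ang -69.9 tilt [ 1.e-04 -3.e-04 -1.e+00] F [-0.84  0.13 -0.78] T [ 0.022 -0.004  0.018] q [-0.016  0.447  1.788  0.     0.907 -0.366] gap 0.141 grip 79.4
shift mm(tool) [-0.13 -0.22 17.37] rows [-0.00016 -0.00027  0.02171] turn row z 0.015
```

```bash
for i in 1; do :; done; python3 -m pendant '[[[0,0,0.00125,0,0,0,0],[0,0,0,0,0,0,0]]]'
python3 -m pendant '[[[0,0,0.00125,0,0,0,0],[0,0,0,0,0,0,0]]]'
python3 -m pendant '[[[0,0,0.00125,0,0,0,0],[0,0,0,0,0,0,0]]]'
python3 -m pendant '[[[0,0,0.00125,0,0,0,0],[0,0,0,0,0,0,0]]]'
python3 go.py .4935 .1031 .173 -70
```

```text
t: 9.9
tcp_pos: [0.4937, 0.1033, 0.1894]
tool_rot: [0.573, 0.82, -0.0, -0.0]
force: [-0.5, 0.5, -0.9]
finger_gap: 0.144
gripper_force: 79.4
t: 10.1
tcp_pos: [0.4937, 0.1033, 0.1884]
tool_rot: [0.573, 0.82, -0.0, -0.0]
force: [-0.5, -0.4, -1.1]
finger_gap: 0.144
gripper_force: 79.4
t: 10.3
tcp_pos: [0.4937, 0.1033, 0.1874]
tool_rot: [0.573, 0.82, -0.0, -0.0]
force: [0.1, 0.8, -0.9]
finger_gap: 0.143
gripper_force: 79.4
t: 10.5
tcp_pos: [0.4937, 0.1033, 0.1864]
tool_rot: [0.573, 0.82, -0.0, -0.0]
force: [0.8, 0.8, -0.4]
finger_gap: 0.142
gripper_force: 79.4
t 10.5 tcp [0.4937 0.1033 0.1864] wing ang -69.9 tilt [ 1.e-04 -3.e-04 -1.e+00] F [ 0.77  0.78 -0.37] T [-0.014  0.057 -0.003] q [-0.016  0.453  1.792 -0.     0.896 -0.366] gap 0.142 grip 79.4
shift mm(tool) [-0.12 -0.25 13.39] rows [-0.00015 -0.00032  0.01673] turn row z 0.015
```

```bash
python3 -m pendant '[[[0,0,0.00125,0,0,0,0],[0,0,0,0,0,0,0]]]'
python3 -m pendant '[[[0,0,0.00125,0,0,0,0],[0,0,0,0,0,0,0]]]'
python3 -m pendant '[[[0,0,0.00125,0,0,0,0],[0,0,0,0,0,0,0]]]'
python3 go.py .4935 .1031 .173 -70
```

```text
t: 10.7
tcp_pos: [0.4937, 0.1033, 0.1854]
tool_rot: [0.573, 0.82, -0.0, -0.0]
force: [-0.5, -0.4, -1.1]
finger_gap: 0.141
gripper_force: 79.4
t: 10.9
tcp_pos: [0.4937, 0.1033, 0.1844]
tool_rot: [0.573, 0.82, -0.0, -0.0]
force: [-0.0, -0.2, -0.6]
finger_gap: 0.144
gripper_force: 79.4
t: 11.1
tcp_pos: [0.4939, 0.1033, 0.1838]
tool_rot: [0.573, 0.82, 0.0, 0.0]
force: [-0.2, 0.5, 2.6]
finger_gap: 0.144
gripper_force: 79.8
t 11.1 tcp [0.4939 0.1033 0.1838] wing ang -69.9 tilt [-1.e-04  3.e-04 -1.e+00] F [-0.19  0.48  2.61] T [ 0.024  0.122 -0.027] q [-0.016  0.457  1.794  0.     0.889 -0.366] gap 0.144 grip 79.8
shift mm(tool) [-0.04 -0.47 10.79] rows [-5.000e-05 -5.900e-04  1.349e-02] turn row z 0.014
```

```bash
python3 -m pendant '[[[0,0,0.0007,0,0,0,0],[0,0,0,0,0,0,0]]]'
python3 -m pendant '[[[0,0,0.0007,0,0,0,0],[0,0,0,0,0,0,0]]]'
python3 -m pendant '[[[0,0,0,0,0,0,0]]]'
python3 go.py .4935 .1031 .173 -70
```

```text
t: 11.3
tcp_pos: [0.494, 0.1033, 0.1836]
tool_rot: [0.573, 0.82, 0.0, 0.0]
force: [-0.6, -0.3, 5.4]
finger_gap: 0.147
gripper_force: 80.4
t: 11.5
tcp_pos: [0.4941, 0.1033, 0.1834]
tool_rot: [0.573, 0.82, 0.0, 0.0]
force: [-1.1, 0.5, 7.7]
finger_gap: 0.144
gripper_force: 80.7
t: 11.6
tcp_pos: [0.494, 0.1033, 0.1834]
tool_rot: [0.573, 0.82, 0.0, 0.0]
force: [-1.9, 0.4, 8.0]
finger_gap: 0.145
gripper_force: 80.7
t 11.6 tcp [0.494  0.1033 0.1834] wing ang -69.9 tilt [-4.e-04  8.e-04 -1.e+00] F [-1.9   0.43  7.95] T [-0.084  0.479 -0.049] q [-0.016  0.458  1.795 -0.     0.888 -0.366] gap 0.145 grip 80.7
shift mm(tool) [ 0.   -0.56 10.41] rows [ 1.000e-05 -7.000e-04  1.302e-02] turn row z 0.015
```

Stiff contact at about 4 mm above where the seal should start, so the lugs are on the collar. The moment suggests contact on the -x side. I ease off and search sideways along +tool y.

```bash
python3 -m pendant '[[[0,0,-0.0006,0,0,0,0],[0,0,0,0,0,0,0]]]'
python3 -m pendant '[[[0,0.0006,0,0,0,0,0],[0,0,0,0,0,0,0]]]'
python3 -m pendant '[[[0,0.0006,0,0,0,0,0],[0,0,0,0,0,0,0]]]'
python3 go.py .4935 .1031 .173 -70
python3 -m pendant '[[[0,0.0006,0,0,0,0,0],[0,0,0,0,0,0,0]]]'
python3 -m pendant '[[[0,0.0006,0,0,0,0,0],[0,0,0,0,0,0,0]]]'
python3 go.py .4935 .1031 .173 -70
```

```text
t: 11.8
tcp_pos: [0.494, 0.1033, 0.1836]
tool_rot: [0.573, 0.82, 0.0, 0.0]
force: [0.4, 0.0, 6.7]
finger_gap: 0.147
gripper_force: 80.2
t: 12.0
tcp_pos: [0.494, 0.1033, 0.1835]
tool_rot: [0.573, 0.82, -0.0, -0.0]
force: [-1.7, -0.3, 7.9]
finger_gap: 0.147
gripper_force: 80.4
t: 12.2
tcp_pos: [0.4941, 0.1034, 0.1835]
tool_rot: [0.573, 0.82, -0.001, -0.0]
force: [-1.4, -1.2, 7.9]
finger_gap: 0.142
gripper_force: 80.5
t 12.2 tcp [0.4941 0.1034 0.1835] wing ang -69.87 tilt [-2.0e-04 -1.3e-03 -1.0e+00] F [-1.41 -1.23  7.93] T [-0.218  0.62  -0.023] q [-1.500e-02  4.590e-01  1.793e+00 -1.000e-03  8.910e-01 -3.660e-01] gap 0.142 grip 80.5
shift mm(tool) [-0.08 -0.7  10.49] rows [-0.0001  -0.00088  0.01311] turn row z 0.019
t: 12.4
tcp_pos: [0.4942, 0.1035, 0.1835]
tool_rot: [0.573, 0.82, -0.001, -0.001]
force: [-3.6, -1.2, 7.5]
finger_gap: 0.143
gripper_force: 80.6
t: 12.6
tcp_pos: [0.4943, 0.1035, 0.1834]
tool_rot: [0.573, 0.82, -0.001, -0.001]
force: [-3.1, -1.5, 8.4]
finger_gap: 0.144
gripper_force: 80.6
t 12.6 tcp [0.4943 0.1035 0.1834] wing ang -69.86 tilt [-1.0e-04 -3.1e-03 -1.0e+00] F [-3.08 -1.51  8.4 ] T [-0.373  0.855  0.026] q [-0.015  0.46   1.791 -0.002  0.893 -0.365] gap 0.144 grip 80.6
shift mm(tool) [-0.09 -0.86 10.41] rows [-0.00011 -0.00108  0.01301] turn row z 0.02
```

```bash
python3 -m pendant '[[[0,0,-0.0022,0,0,0,0],[0,0,0,0,0,0,0],[0,0,0,0,0,0,0]]]'
python3 go.py .4935 .1031 .173 -70
python3 -m pendant '[[[0,0.001,0,0,0,0,0],[0,0.001,0,0,0,0,0],[0,0,0,0,0,0,0]]]'
python3 go.py .4935 .1031 .173 -70
python3 -m pendant '[[[0,-0.002,0,0,0,0,0],[0,-0.002,0,0,0,0,0],[0,-0.002,0,0,0,0,0],[0,0,0,0,0,0,0]]]'
python3 go.py .4935 .1031 .173 -70
python3 -m pendant '[[[0,-0.001,0,0,0,0,0],[0,-0.001,0,0,0,0,0],[0,0,0,0,0,0,0]]]'
python3 go.py .4935 .1031 .173 -70
```

```text
t: 12.9
tcp_pos: [0.4957, 0.104, 0.1844]
tool_rot: [0.573, 0.82, 0.0, 0.0]
force: [0.3, -0.7, -0.5]
finger_gap: 0.147
gripper_force: 79.4
t 12.9 tcp [0.4957 0.104  0.1844] wing ang -69.91 tilt [ 0.e+00  3.e-04 -1.e+00] F [ 0.27 -0.74 -0.52] T [-0.002 -0.027  0.057] q [-0.014  0.459  1.789  0.     0.894 -0.365] gap 0.147 grip 79.4
shift mm(tool) [-0.08 -2.42 11.44] rows [-0.0001  -0.00302  0.01431] turn row z 0.013
t: 13.2
tcp_pos: [0.4973, 0.1045, 0.1845]
tool_rot: [0.573, 0.82, 0.0, 0.0]
force: [-0.7, -0.2, 0.0]
finger_gap: 0.142
gripper_force: 79.4
t 13.2 tcp [0.4973 0.1045 0.1845] wing ang -69.9 tilt [ 0.e+00  1.e-04 -1.e+00] F [-0.72 -0.17  0.02] T [-0.006 -0.065 -0.05 ] q [-0.013  0.46   1.785  0.     0.896 -0.364] gap 0.142 grip 79.4
shift mm(tool) [-0.05 -4.07 11.49] rows [-6.000e-05 -5.080e-03  1.436e-02] turn row z 0.015
t: 13.6
tcp_pos: [0.4921, 0.1028, 0.1846]
tool_rot: [0.573, 0.82, -0.0, -0.0]
force: [-0.1, -0.5, -0.4]
finger_gap: 0.144
gripper_force: 79.4
t 13.6 tcp [0.4921 0.1028 0.1846] wing ang -69.91 tilt [ 2.e-04 -5.e-04 -1.e+00] F [-0.1  -0.52 -0.39] T [ 0.028  0.007 -0.006] q [-0.017  0.454  1.798  0.     0.89  -0.367] gap 0.144 grip 79.4
shift mm(tool) [-0.2   1.39 11.59] rows [-0.00025  0.00173  0.01449] turn row z 0.014
t: 13.9
tcp_pos: [0.4909, 0.1023, 0.1847]
tool_rot: [0.573, 0.82, -0.0, -0.0]
force: [-0.0, 0.6, -1.1]
finger_gap: 0.141
gripper_force: 79.4
t 13.9 tcp [0.4909 0.1023 0.1847] wing ang -69.9 tilt [ 0.e+00 -1.e-04 -1.e+00] F [-0.03  0.64 -1.12] T [-0.04   0.009  0.003] q [-0.018  0.453  1.801 -0.     0.888 -0.369] gap 0.141 grip 79.4
shift mm(tool) [-0.11  2.68 11.65] rows [-0.00014  0.00335  0.01456] turn row z 0.014
```

```bash
python3 -m pendant '[[[0,0,0.0012,0,0,0,0],[0,0,0.0006,0,0,0,0],[0,0,0,0,0,0,0]]]'
python3 go.py .4935 .1031 .173 -70
python3 -m pendant '[[[0,0,0.0006,0,0,0,0],[0,0,0,0,0,0,0],[0,0,0,0,0,0,0]]]'
python3 go.py .4935 .1031 .173 -70
```

```text
t: 14.2
tcp_pos: [0.491, 0.1023, 0.1831]
tool_rot: [0.573, 0.82, -0.0, -0.0]
force: [-0.7, 0.6, -0.1]
finger_gap: 0.144
gripper_force: 79.4
t 14.2 tcp [0.491  0.1023 0.1831] wing ang -69.9 tilt [ 0.e+00 -2.e-04 -1.e+00] F [-0.68  0.56 -0.06] T [0.033 0.012 0.027] q [-0.018  0.455  1.802 -0.     0.885 -0.369] gap 0.144 grip 79.4
shift mm(tool) [-0.1   2.58 10.1 ] rows [-0.00013  0.00322  0.01262] turn row z 0.015
t: 14.5
tcp_pos: [0.4911, 0.1023, 0.1827]
tool_rot: [0.573, 0.82, -0.0, -0.0]
force: [0.1, -0.3, -1.2]
finger_gap: 0.143
gripper_force: 79.4
t 14.5 tcp [0.4911 0.1023 0.1827] wing ang -69.9 tilt [-0. -0. -1.] F [ 0.09 -0.26 -1.16] T [ 0.004 -0.01  -0.072] q [-0.018  0.456  1.802 -0.     0.883 -0.369] gap 0.143 grip 79.4
shift mm(tool) [-0.07  2.56  9.68] rows [-9.00e-05  3.20e-03  1.21e-02] turn row z 0.014
```

```bash
python3 -m pendant '[[[0,0,0.0008,0,0,0,0],[0,0,0.0006,0,0,0,0],[0,0,0,0,0,0,0]]]'
python3 -m pendant '[[[0,0.001,0,0,0,0,0],[0,0.001,0,0,0,0,0],[0,0,0,0,0,0,0]]]'
python3 -m pendant '[[[0,0.001,0,0,0,0,0],[0,0,0,0,0,0,0]]]'
python3 go.py .4935 .1031 .173 -70
```

```text
t: 14.8
tcp_pos: [0.491, 0.1023, 0.1815]
tool_rot: [0.573, 0.82, -0.0, -0.0]
force: [0.5, -0.4, -0.4]
finger_gap: 0.146
gripper_force: 79.4
t: 15.1
tcp_pos: [0.4928, 0.1029, 0.1817]
tool_rot: [0.573, 0.82, 0.0, 0.0]
force: [0.1, 0.6, 0.3]
finger_gap: 0.144
gripper_force: 79.4
t: 15.3
tcp_pos: [0.493, 0.1031, 0.1815]
tool_rot: [0.573, 0.82, -0.0, -0.0]
force: [-0.7, -0.2, -0.6]
finger_gap: 0.143
gripper_force: 79.4
t 15.3 tcp [0.493  0.1031 0.1815] wing ang -69.89 tilt [ 1.e-04 -8.e-04 -1.e+00] F [-0.69 -0.17 -0.57] T [-0.074  0.094  0.027] q [-0.016  0.46   1.798 -0.     0.884 -0.367] gap 0.143 grip 79.4
shift mm(tool) [-0.15  0.44  8.52] rows [-0.00019  0.00055  0.01064] turn row z 0.016
```

```bash
python3 -m pendant '[[[0,-0.002,0,0,0,0,0],[0,-0.002,0,0,0,0,0],[0,0,0,0,0,0,0]]]'
python3 -m pendant '[[[0,-0.001,0,0,0,0,0],[0,-0.001,0,0,0,0,0],[0,0,0,0,0,0,0]]]'
python3 go.py .4905 .1022 .173 -70
python3 -m pendant '[[[0,-0.001,0,0,0,0,0],[0,-0.001,0,0,0,0,0],[0,0,0,0,0,0,0]]]'
python3 go.py .4905 .1022 .173 -70
```

```text
t: 15.6
tcp_pos: [0.49, 0.102, 0.1816]
tool_rot: [0.573, 0.82, -0.0, -0.0]
force: [-0.1, -0.6, -0.1]
finger_gap: 0.145
gripper_force: 79.4
t: 15.9
tcp_pos: [0.4896, 0.1016, 0.1818]
tool_rot: [0.573, 0.82, 0.001, 0.001]
force: [1.7, 0.2, -1.4]
finger_gap: 0.146
gripper_force: 79.2
t 15.9 tcp [0.4896 0.1016 0.1818] wing ang -69.91 tilt [-4.e-04  2.e-03 -1.e+00] F [ 1.74  0.24 -1.4 ] T [ 0.162 -0.352 -0.012] q [-0.02   0.455  1.808  0.     0.876 -0.37 ] gap 0.146 grip 79.2
shift mm(tool) [0.3  1.04 8.8 ] rows [0.00037 0.0013  0.01099] turn row z 0.013
t: 16.2
tcp_pos: [0.4893, 0.1013, 0.1819]
tool_rot: [0.573, 0.819, 0.002, 0.002]
force: [5.1, 2.3, -3.7]
finger_gap: 0.144
gripper_force: 78.9
t 16.2 tcp [0.4893 0.1013 0.1819] wing ang -69.93 tilt [-8.0e-04  4.9e-03 -1.0e+00] F [ 5.1   2.26 -3.74] T [ 0.557 -0.9   -0.019] q [-2.000e-02  4.530e-01  1.811e+00  1.000e-03  8.720e-01 -3.720e-01] gap 0.144 grip 78.9
shift mm(tool) [0.44 1.36 8.95] rows [0.00055 0.0017  0.01119] turn row z 0.01
```

```bash
python3 -m pendant '[[[0,0.003,0,0,0,0,0],[0,0.0023,0,0,0,0,0],[0,0,0,0,0,0,0]]]'
python3 go.py .4913 .1024 .173 -70
python3 -m pendant '[[[0.001,0,0,0,0,0,0],[0.001,0,0,0,0,0,0],[0,0,0,0,0,0,0]]]'
python3 go.py .4913 .1024 .173 -70
python3 -m pendant '[[[0.001,0,0,0,0,0,0],[0.001,0,0,0,0,0,0],[0,0,0,0,0,0,0]]]'
python3 go.py .4913 .1024 .173 -70
```

```text
t: 16.5
tcp_pos: [0.4904, 0.1023, 0.1813]
tool_rot: [0.573, 0.82, -0.001, -0.001]
force: [1.0, 0.1, -1.2]
finger_gap: 0.15
gripper_force: 79.4
t 16.5 tcp [0.4904 0.1023 0.1813] wing ang -69.88 tilt [ 5.0e-04 -2.3e-03 -1.0e+00] F [ 1.    0.09 -1.21] T [-0.011 -0.021  0.026] q [-1.800e-02  4.580e-01  1.804e+00 -1.000e-03  8.820e-01 -3.680e-01] gap 0.15 grip 79.4
shift mm(tool) [-0.2   0.86  8.33] rows [-0.00025  0.00107  0.01041] turn row z 0.017
t: 16.8
tcp_pos: [0.4906, 0.1038, 0.1816]
tool_rot: [0.573, 0.82, -0.0, -0.0]
force: [0.4, -0.0, -0.5]
finger_gap: 0.143
gripper_force: 79.4
t 16.8 tcp [0.4906 0.1038 0.1816] wing ang -69.89 tilt [-1.e-04 -4.e-04 -1.e+00] F [ 0.37 -0.01 -0.54] T [-0.09  -0.016  0.014] q [-0.015  0.458  1.804 -0.     0.881 -0.365] gap 0.143 grip 79.4
shift mm(tool) [-1.57  0.22  8.56] rows [-0.00197  0.00027  0.0107 ] turn row z 0.016
t: 17.1
tcp_pos: [0.4906, 0.1045, 0.1816]
tool_rot: [0.573, 0.82, -0.001, 0.001]
force: [1.6, -5.4, -1.7]
finger_gap: 0.141
gripper_force: 79.2
t 17.1 tcp [0.4906 0.1045 0.1816] wing ang -69.85 tilt [-2.2e-03  1.0e-04 -1.0e+00] F [ 1.62 -5.42 -1.75] T [-0.881 -0.228  0.008] q [-0.012  0.458  1.804 -0.003  0.88  -0.362] gap 0.141 grip 79.2
shift mm(tool) [-2.16 -0.08  8.6 ] rows [-0.0027  -0.0001   0.01075] turn row z 0.022
```

```bash
python3 -m pendant '[[[-0.003,0,0,0,0,0,0],[-0.002,0,0,0,0,0,0],[-0.001,0,0,0,0,0,0],[0,0,0,0,0,0,0]]]'
python3 go.py .4913 .1024 .173 -70
python3 -m pendant '[[[-0.001,0,0,0,0,0,0],[-0.001,0,0,0,0,0,0],[0,0,0,0,0,0,0]]]'
python3 go.py .4913 .1024 .173 -70
python3 -m pendant '[[[-0.001,0,0,0,0,0,0],[-0.001,0,0,0,0,0,0],[0,0,0,0,0,0,0]]]'
python3 go.py .4913 .1024 .173 -70
```

```text
t: 17.5
tcp_pos: [0.4917, 0.101, 0.1816]
tool_rot: [0.573, 0.82, 0.0, -0.0]
force: [-0.1, -0.2, 0.0]
finger_gap: 0.145
gripper_force: 79.3
t 17.5 tcp [0.4917 0.101  0.1816] wing ang -69.91 tilt [ 5.e-04 -1.e-04 -1.e+00] F [-0.14 -0.22  0.04] T [0.053 0.033 0.046] q [-2.100e-02  4.580e-01  1.802e+00  1.000e-03  8.810e-01 -3.710e-01] gap 0.145 grip 79.3
shift mm(tool) [1.41 0.09 8.57] rows [0.00177 0.00012 0.01071] turn row z 0.013
t: 17.8
tcp_pos: [0.4921, 0.0998, 0.1815]
tool_rot: [0.573, 0.82, 0.0, -0.001]
force: [-0.4, 2.1, 0.8]
finger_gap: 0.143
gripper_force: 79.4
t 17.8 tcp [0.4921 0.0998 0.1815] wing ang -69.92 tilt [ 1.1e-03 -2.0e-04 -1.0e+00] F [-0.42  2.07  0.82] T [0.372 0.104 0.005] q [-2.300e-02  4.580e-01  1.802e+00  1.000e-03  8.820e-01 -3.750e-01] gap 0.143 grip 79.4
shift mm(tool) [2.68 0.11 8.53] rows [0.00336 0.00014 0.01066] turn row z 0.011
t: 18.1
tcp_pos: [0.4922, 0.0994, 0.1814]
tool_rot: [0.573, 0.819, 0.001, -0.002]
force: [-1.0, 6.4, -0.1]
finger_gap: 0.141
gripper_force: 79.4
t 18.1 tcp [0.4922 0.0994 0.1814] wing ang -69.97 tilt [ 3.6e-03 -4.0e-04 -1.0e+00] F [-1.04  6.41 -0.1 ] T [1.3   0.212 0.015] q [-0.025  0.459  1.802  0.004  0.883 -0.378] gap 0.141 grip 79.4
shift mm(tool) [3.1  0.22 8.39] rows [0.00387 0.00027 0.01049] turn row z 0.005
```

```bash
python3 -m pendant '[[[0.003,0,0,0,0,0,0],[0.0025,0,0,0,0,0,0],[0,0,0,0,0,0,0]]]'
python3 -m pendant '[[[0,0,0,0,0,0,0],[0,0,0,0,0,0,0]]]'
python3 go.py .4914 .102 .173 -70
```

```text
t: 18.4
tcp_pos: [0.4916, 0.1018, 0.1816]
tool_rot: [0.573, 0.82, -0.0, 0.0]
force: [-0.5, 1.1, -1.2]
finger_gap: 0.144
gripper_force: 79.4
t: 18.6
tcp_pos: [0.4916, 0.1018, 0.1816]
tool_rot: [0.573, 0.82, -0.0, 0.0]
force: [-0.3, 0.7, -0.6]
finger_gap: 0.145
gripper_force: 79.4
t 18.6 tcp [0.4916 0.1018 0.1816] wing ang -69.9 tilt [-4.e-04  1.e-04 -1.e+00] F [-0.32  0.74 -0.62] T [-0.029 -0.003  0.027] q [-0.019  0.458  1.803 -0.     0.881 -0.369] gap 0.145 grip 79.4
shift mm(tool) [ 0.29 -0.1   8.64] rows [ 0.00037 -0.00013  0.0108 ] turn row z 0.014
```

```bash
python3 -m pendant '[[[0.0003,-0.0001,0.00125,0,0,0,0],[0,0,0,0,0,0,0]]]'
python3 -m pendant '[[[0,0,0.00125,0,0,0,0],[0,0,0,0,0,0,0]]]'
python3 -m pendant '[[[0,0,0.00125,0,0,0,0],[0,0,0,0,0,0,0]]]'
python3 go.py .4914 .102 .173 -70
```

```text
t: 18.8
tcp_pos: [0.4912, 0.1021, 0.1805]
tool_rot: [0.573, 0.82, -0.0, -0.0]
force: [-0.4, 1.0, -0.6]
finger_gap: 0.145
gripper_force: 79.4
t: 19.0
tcp_pos: [0.4912, 0.1022, 0.1794]
tool_rot: [0.573, 0.82, -0.0, -0.0]
force: [-0.3, 0.9, -1.0]
finger_gap: 0.145
gripper_force: 79.4
t: 19.2
tcp_pos: [0.4912, 0.1022, 0.1785]
tool_rot: [0.573, 0.82, -0.0, -0.0]
force: [0.5, 0.0, -1.0]
finger_gap: 0.146
gripper_force: 79.4
t 19.2 tcp [0.4912 0.1022 0.1785] wing ang -69.9 tilt [ 1.e-04 -3.e-04 -1.e+00] F [ 0.52  0.05 -1.01] T [0.002 0.012 0.031] q [-0.018  0.463  1.806 -0.     0.873 -0.369] gap 0.146 grip 79.4
shift mm(tool) [-0.25  0.12  5.46] rows [-0.00032  0.00016  0.00682] turn row z 0.014
```

```bash
python3 -m pendant '[[[0,0,0.00125,0,0,0,0],[0,0,0,0,0,0,0]]]'
python3 -m pendant '[[[0,0,0.00125,0,0,0,0],[0,0,0,0,0,0,0]]]'
python3 -m pendant '[[[0,0,0.00125,0,0,0,0],[0,0,0,0,0,0,0]]]'
python3 go.py .4914 .102 .173 -70
```

```text
t: 19.4
tcp_pos: [0.4912, 0.1022, 0.1775]
tool_rot: [0.573, 0.82, -0.0, -0.0]
force: [0.1, -0.5, -0.6]
finger_gap: 0.142
gripper_force: 79.4
t: 19.6
tcp_pos: [0.4913, 0.1022, 0.1766]
tool_rot: [0.573, 0.82, 0.0, 0.0]
force: [0.9, 0.2, -0.2]
finger_gap: 0.139
gripper_force: 79.5
t: 19.8
tcp_pos: [0.4913, 0.1022, 0.1759]
tool_rot: [0.573, 0.82, 0.0, 0.0]
force: [-0.7, -0.2, 3.9]
finger_gap: 0.145
gripper_force: 80.0
t 19.8 tcp [0.4913 0.1022 0.1759] wing ang -69.9 tilt [-1.e-04  3.e-04 -1.e+00] F [-0.69 -0.21  3.86] T [-0.075  0.165 -0.035] q [-0.018  0.467  1.808 -0.     0.866 -0.369] gap 0.145 grip 80.0
shift mm(tool) [-0.22 -0.03  2.91] rows [-2.70e-04 -3.00e-05  3.64e-03] turn row z 0.015
```

```bash
python3 -m pendant '[[[0,0,0.0008,0,0,0,0],[0,0,0,0,0,0,0]]]'
python3 -m pendant '[[[0,0,0.0008,0,0,0,0],[0,0,0,0,0,0,0]]]'
python3 -m pendant '[[[0,0,0.0008,0,0,0,0],[0,0,0,0,0,0,0]]]'
python3 go.py .4914 .102 .173 -70
```

```text
t: 20.0
tcp_pos: [0.4914, 0.1022, 0.1752]
tool_rot: [0.573, 0.82, 0.0, 0.0]
force: [-0.8, -0.9, 4.3]
finger_gap: 0.147
gripper_force: 80.1
t: 20.2
tcp_pos: [0.4913, 0.1022, 0.1745]
tool_rot: [0.573, 0.82, 0.0, 0.0]
force: [-1.5, -1.3, 5.0]
finger_gap: 0.142
gripper_force: 80.2
t: 20.4
tcp_pos: [0.4913, 0.1022, 0.1738]
tool_rot: [0.573, 0.82, 0.0, 0.0]
force: [-1.3, 0.3, 6.6]
finger_gap: 0.147
gripper_force: 80.3
t 20.4 tcp [0.4913 0.1022 0.1738] wing ang -69.9 tilt [-1.e-04  2.e-04 -1.e+00] F [-1.34  0.25  6.58] T [-0.008  0.232  0.049] q [-0.018  0.47   1.81   0.     0.861 -0.369] gap 0.147 grip 80.3
shift mm(tool) [-0.22 -0.02  0.85] rows [-2.70e-04 -3.00e-05  1.06e-03] turn row z 0.014
```

Soft spring at about 1 N/mm: this is the seal. I continue to the bottom, expected near TCP 0.168.

```bash
python3 -m pendant '[[[0,0,0.00125,0,0,0,0],[0,0,0.00125,0,0,0,0],[0,0,0,0,0,0,0]]]'
python3 -m pendant '[[[0,0,0.00125,0,0,0,0],[0,0,0.00125,0,0,0,0],[0,0,0,0,0,0,0]]]'
python3 -m pendant '[[[0,0,0.00125,0,0,0,0],[0,0,0,0,0,0,0]]]'
python3 go.py .4914 .102 .168 -70
```

```text
t: 20.7
tcp_pos: [0.4914, 0.1022, 0.1721]
tool_rot: [0.573, 0.82, 0.0, 0.0]
force: [-2.3, -0.1, 7.9]
finger_gap: 0.141
gripper_force: 80.5
t: 21.0
tcp_pos: [0.4913, 0.1022, 0.1702]
tool_rot: [0.573, 0.82, 0.0, 0.0]
force: [-2.1, -0.3, 9.7]
finger_gap: 0.144
gripper_force: 80.8
t: 21.2
tcp_pos: [0.4914, 0.1022, 0.1694]
tool_rot: [0.573, 0.82, 0.0, 0.0]
force: [-2.8, 0.0, 9.9]
finger_gap: 0.143
gripper_force: 80.9
t 21.2 tcp [0.4914 0.1022 0.1694] wing ang -69.9 tilt [-2.e-04  4.e-04 -1.e+00] F [-2.79  0.03  9.87] T [-0.003  0.407  0.038] q [-0.018  0.478  1.814 -0.     0.849 -0.369] gap 0.143 grip 80.9
shift mm(tool) [-0.2  -0.04  1.38] rows [-2.60e-04 -5.00e-05  1.72e-03] turn row z 0.015
```

```bash
python3 -m pendant '[[[0,-0.0005,0.00075,0,0,0,0],[0,0,0,0,0,0,0]]]'
python3 -m pendant '[[[0,0,0.00075,0,0,0,0],[0,0,0,0,0,0,0]]]'
python3 -m pendant '[[[0,0,0.0006,0,0,0,0],[0,0,0,0,0,0,0]]]'
python3 go.py .4914 .102 .168 -70
```

```text
t: 21.4
tcp_pos: [0.4913, 0.1022, 0.169]
tool_rot: [0.573, 0.82, 0.0, 0.001]
force: [-2.4, 0.8, 10.9]
finger_gap: 0.141
gripper_force: 81.0
t: 21.6
tcp_pos: [0.4913, 0.1022, 0.1685]
tool_rot: [0.573, 0.82, 0.0, 0.001]
force: [-0.9, 0.8, 11.5]
finger_gap: 0.143
gripper_force: 81.3
t: 21.8
tcp_pos: [0.4913, 0.1022, 0.1685]
tool_rot: [0.573, 0.82, 0.001, 0.001]
force: [-2.1, 0.5, 14.3]
finger_gap: 0.145
gripper_force: 81.7
t 21.8 tcp [0.4913 0.1022 0.1685] wing ang -69.89 tilt [-4.0e-04  1.5e-03 -1.0e+00] F [-2.13  0.48 14.25] T [0.001 0.593 0.034] q [-0.018  0.479  1.816  0.     0.845 -0.369] gap 0.145 grip 81.7
shift mm(tool) [-0.2  -0.01  0.46] rows [-2.6e-04 -1.0e-05  5.8e-04] turn row z 0.015
```

Bottomed at TCP 0.1685 with about 14–15 N. Now I turn clockwise in chunks, with a small shift to compensate for the cap's offset in the hand.

```bash
python3 -m pendant '[[[0,-0.0002,0,0,0,0.5,0],[0,-0.0002,0,0,0,0.5,0],[0,0,0,0,0,0,0]]]'
python3 go.py .4914 .102 .168 -132
python3 -m pendant '[[[0,-0.0001,0,0,0,0.5,0],[0,-0.0001,0,0,0,0.5,0],[0,0,0,0,0,0,0]]]'
python3 go.py .4914 .102 .168 -132
```

```text
t: 22.1
tcp_pos: [0.4919, 0.1019, 0.1685]
tool_rot: [0.621, 0.784, 0.001, 0.001]
force: [-1.6, -0.2, 13.4]
finger_gap: 0.143
gripper_force: 81.3
t 22.1 tcp [0.4919 0.1019 0.1685] wing ang -76.83 tilt [-0.001   0.0034 -1.    ] F [-1.61 -0.25 13.42] T [-0.065  0.328 -0.047] q [-0.018  0.479  1.816 -0.     0.844 -0.248] gap 0.143 grip 81.3
shift mm(tool) [ 0.22 -0.47  0.48] rows [ 0.00028 -0.00059  0.0006 ] turn row z 8.024
t: 22.4
tcp_pos: [0.4921, 0.1017, 0.1685]
tool_rot: [0.667, 0.745, 0.001, 0.002]
force: [-1.4, -0.6, 12.9]
finger_gap: 0.146
gripper_force: 81.2
t 22.4 tcp [0.4921 0.1017 0.1685] wing ang -83.7 tilt [-9.0e-04  4.2e-03 -1.0e+00] F [-1.42 -0.6  12.88] T [-0.119  0.205 -0.117] q [-0.019  0.479  1.816 -0.     0.843 -0.128] gap 0.146 grip 81.2
shift mm(tool) [ 0.35 -0.67  0.51] rows [ 0.00043 -0.00084  0.00064] turn row z 7.025
```

```bash
python3 -m pendant '[[[0,-0.0002,0.0002,0,0,0.7,0],[0,-0.0002,0,0,0,0.7,0],[0,-0.0002,0,0,0,0.6,0],[0,0,0,0,0,0,0]]]'
python3 go.py .4914 .102 .168 -132
python3 -m pendant '[[[0,-0.0002,0,0,0,0.7,0],[0,-0.0002,0,0,0,0.7,0],[0,-0.0002,0,0,0,0.6,0],[0,0,0,0,0,0,0]]]'
python3 go.py .4914 .102 .168 -132
```

```text
t: 22.8
tcp_pos: [0.4916, 0.1015, 0.1685]
tool_rot: [0.752, 0.66, 0.001, 0.002]
force: [-1.1, -0.9, 12.8]
finger_gap: 0.137
gripper_force: 81.4
t 22.8 tcp [0.4916 0.1015 0.1685] wing ang -97.46 tilt [-3.0e-04  4.3e-03 -1.0e+00] F [-1.08 -0.91 12.77] T [-0.227  0.351 -0.126] q [-1.900e-02  4.780e-01  1.817e+00 -1.000e-03  8.420e-01  1.120e-01] gap 0.137 grip 81.4
shift mm(tool) [ 0.45 -0.27  0.49] rows [ 0.00056 -0.00034  0.00061] turn row z 5.024
t: 23.2
tcp_pos: [0.4909, 0.1015, 0.1685]
tool_rot: [0.825, 0.565, 0.001, 0.001]
force: [-1.3, -3.1, 13.0]
finger_gap: 0.146
gripper_force: 81.5
t 23.2 tcp [0.4909 0.1015 0.1685] wing ang -111.2 tilt [ 3.0e-04  3.8e-03 -1.0e+00] F [-1.33 -3.07 12.98] T [-0.318  0.405 -0.038] q [-1.900e-02  4.780e-01  1.818e+00 -1.000e-03  8.420e-01  3.520e-01] gap 0.146 grip 81.5
shift mm(tool) [0.69 0.3  0.5 ] rows [0.00086 0.00038 0.00062] turn row z 3.026
```

```bash
python3 -m pendant '[[[0,-0.0001,0,0,0,0.5,0],[0,-0.0001,0,0,0,0.5,0],[0,-0.0001,0,0,0,0.5,0],[0,-0.0001,0,0,0,0.5,0],[0,0,0,0,0,0,0]]]'
python3 go.py .4914 .102 .168 -132
python3 -m pendant '[[[0,0,0,0,0,0.3,0],[0,0,0,0,0,0,0]]]'
python3 go.py .4914 .102 .168 -132
```

```text
t: 23.7
tcp_pos: [0.4901, 0.1016, 0.1685]
tool_rot: [0.887, 0.462, 0.001, 0.001]
force: [-2.7, -3.5, 15.4]
finger_gap: 0.147
gripper_force: 81.6
t 23.7 tcp [0.4901 0.1016 0.1685] wing ang -124.92 tilt [ 4.0e-04  2.7e-03 -1.0e+00] F [-2.7  -3.51 15.4 ] T [-0.405  0.569 -0.064] q [-0.018  0.477  1.819 -0.002  0.843  0.592] gap 0.147 grip 81.6
shift mm(tool) [1.08 0.88 0.46] rows [0.00134 0.0011  0.00058] turn row z 1.029
t: 23.9
tcp_pos: [0.4899, 0.1016, 0.1684]
tool_rot: [0.895, 0.447, 0.001, 0.001]
force: [-2.3, -2.5, 15.0]
finger_gap: 0.145
gripper_force: 81.6
t 23.9 tcp [0.4899 0.1016 0.1684] wing ang -126.96 tilt [ 4.0e-04  2.5e-03 -1.0e+00] F [-2.31 -2.48 15.04] T [-0.341  0.572  0.044] q [-0.018  0.477  1.819 -0.002  0.843  0.628] gap 0.145 grip 81.6
shift mm(tool) [1.17 0.94 0.45] rows [0.00146 0.00117 0.00056] turn row z 0.733
```

```bash
for i in a; do python3 -m pendant '[[[0,0,0,0,0,0.2,0],[0,0,0,0,0,0,0]]]' >/dev/null; python3 go.py .4914 .102 .168 -132|grep wing
python3 -m pendant '[[[0,0,0,0,0,0.2,0],[0,0,0,0,0,0,0]]]'>/dev/null; python3 go.py .4914 .102 .168 -132|grep wing
python3 -m pendant '[[[0,0,0,0,0,0.15,0],[0,0,0,0,0,0,0]]]'>/dev/null; python3 go.py .4914 .102 .168 -132|grep wing; done
```

```text
t 24.1 tcp [0.4899 0.1017 0.1684] wing ang -128.32 tilt [ 4.0e-04  2.3e-03 -1.0e+00] F [-2.5  -1.5  14.43] T [-0.304  0.6    0.07 ] q [-1.800e-02  4.770e-01  1.819e+00 -1.000e-03  8.430e-01  6.510e-01] gap 0.144 grip 81.6
t 24.3 tcp [0.4899 0.1017 0.1684] wing ang -129.69 tilt [ 4.0e-04  2.3e-03 -1.0e+00] F [-2.61 -3.25 15.2 ] T [-0.303  0.597  0.037] q [-1.800e-02  4.770e-01  1.819e+00 -1.000e-03  8.430e-01  6.750e-01] gap 0.145 grip 81.7
t 24.5 tcp [0.4898 0.1017 0.1685] wing ang -130.72 tilt [ 5.0e-04  2.2e-03 -1.0e+00] F [-2.78 -1.76 14.88] T [-0.311  0.611  0.062] q [-1.800e-02  4.770e-01  1.819e+00 -1.000e-03  8.430e-01  6.930e-01] gap 0.143 grip 81.7
```

```bash
python3 -m pendant '[[[0,0,0,0,0,0.15,0],[0,0,0,0,0,0,0]]]' >/dev/null; python3 go.py .4914 .102 .168 -132|grep wing
python3 -m pendant '[[[0,0,0,0,0,0.12,0],[0,0,0,0,0,0,0]]]'>/dev/null; python3 go.py .4914 .102 .168 -132|grep wing
python3 -m pendant '[[[0,0,0,0,0,0.12,0],[0,0,0,0,0,0,0]]]'>/dev/null; python3 go.py .4914 .102 .168 -132|grep wing
```

```text
t 24.7 tcp [0.4898 0.1017 0.1684] wing ang -131.75 tilt [ 4.e-04  2.e-03 -1.e+00] F [-2.08 -1.91 16.25] T [-0.324  0.571  0.058] q [-1.800e-02  4.770e-01  1.819e+00 -1.000e-03  8.430e-01  7.110e-01] gap 0.143 grip 81.7
t 24.9 tcp [0.4897 0.1017 0.1685] wing ang -132.57 tilt [ 4.e-04  2.e-03 -1.e+00] F [-2.93 -0.74 15.39] T [-0.273  0.624  0.056] q [-1.800e-02  4.770e-01  1.819e+00 -1.000e-03  8.430e-01  7.250e-01] gap 0.144 grip 81.7
t 25.1 tcp [0.4897 0.1018 0.1684] wing ang -133.39 tilt [ 4.0e-04  1.9e-03 -1.0e+00] F [-2.76 -1.66 14.95] T [-0.315  0.709  0.032] q [-1.80e-02  4.77e-01  1.82e+00 -1.00e-03  8.43e-01  7.40e-01] gap 0.147 grip 81.7
```

```bash
python3 -m pendant '[[[0,0,0,0,0,0.1,0],[0,0,0,0,0,0,0]]]' >/dev/null; python3 go.py .4914 .102 .168 -132|grep wing
python3 -m pendant '[[[0,0,0,0,0,0.1,0],[0,0,0,0,0,0,0]]]'>/dev/null; python3 go.py .4914 .102 .168 -132|grep wing
```

```text
t 25.3 tcp [0.4897 0.1018 0.1684] wing ang -134.07 tilt [ 4.0e-04  1.8e-03 -1.0e+00] F [-2.68 -1.   15.81] T [-0.231  0.661  0.103] q [-1.80e-02  4.77e-01  1.82e+00 -1.00e-03  8.43e-01  7.52e-01] gap 0.145 grip 81.7
t 25.5 tcp [0.4896 0.1018 0.1685] wing ang -134.76 tilt [ 4.0e-04  1.8e-03 -1.0e+00] F [-2.96 -1.77 15.61] T [-0.214  0.646  0.027] q [-1.80e-02  4.77e-01  1.82e+00 -1.00e-03  8.43e-01  7.64e-01] gap 0.145 grip 81.7
```

```bash
python3 -m pendant '[[[0,0,0,0,0,0.1,0],[0,0,0,0,0,0,0]]]' >/dev/null; python3 go.py .4914 .102 .168 -132|grep wing
python3 -m pendant '[[[0,0,0,0,0,0.08,0],[0,0,0,0,0,0,0]]]'>/dev/null; python3 go.py .4914 .102 .168 -132|grep wing
python3 - <<'E'
from h import *
from station import eyes
s=eyes.snapshot("scene"); pickle.dump(s,open("scene3.pkl","wb"))
cv2.imwrite("pics/turn.png",cv2.resize(s["pixels"][155:225,245:335,::-1],(774,602)[:2] and (770,598),interpolation=cv2.INTER_CUBIC))
E
```

```text
t 25.7 tcp [0.4896 0.1019 0.1684] wing ang -135.45 tilt [ 4.0e-04  1.7e-03 -1.0e+00] F [-2.49 -1.56 15.82] T [-0.232  0.647  0.062] q [-1.80e-02  4.77e-01  1.82e+00 -1.00e-03  8.43e-01  7.76e-01] gap 0.145 grip 81.7
t 25.9 tcp [0.4895 0.1019 0.1684] wing ang -136.0 tilt [ 4.0e-04  1.5e-03 -1.0e+00] F [-3.02 -1.37 16.29] T [-0.215  0.735  0.12 ] q [-1.80e-02  4.77e-01  1.82e+00 -1.00e-03  8.43e-01  7.85e-01] gap 0.142 grip 81.7
```

View pics/turn.png

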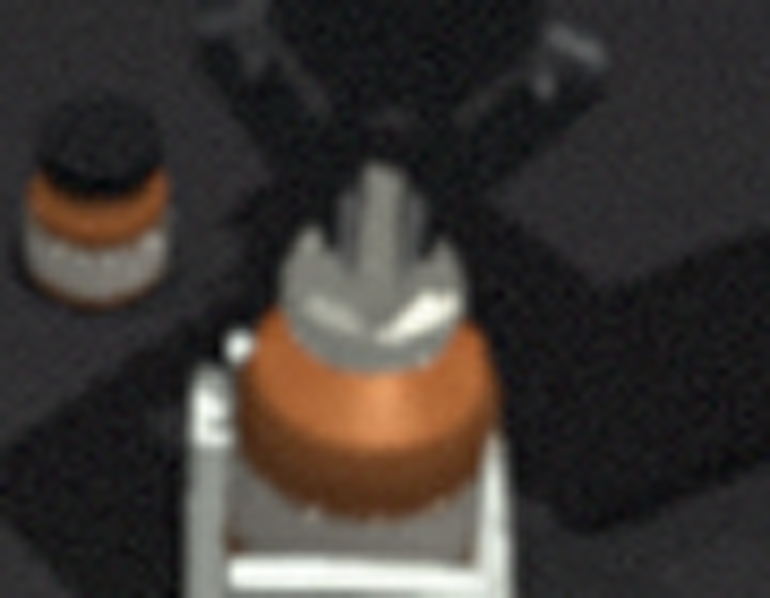

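The wing (380,230 in the crop) points along the holder and the cap sits low on the neck. I check whether the stop is reached.

```bash
for i in 1 2 3; do python3 -m pendant '[[[0,0,0,0,0,0,0]]]' >/dev/null; python3 go.py .4914 .102 .168 -132|grep -o 'wing.*q'; done
python3 -m pendant '[[[0,0,0,0,0,0.08,0],[0,0,0,0,0,0,0]]]'>/dev/null; python3 go.py .4914 .102 .168 -132|grep -o 'wing.*q'
for i in 1 2 3; do python3 -m pendant '[[[0,0,0,0,0,0,0]]]' >/dev/null; python3 go.py .4914 .102 .168 -132|grep -o 'wing.*q'; done
```

```text
wing ang -136.0 tilt [ 5.0e-04  1.5e-03 -1.0e+00] F [-2.99 -0.67 15.2 ] T [-0.172  0.726  0.103] q
wing ang -135.99 tilt [ 4.0e-04  1.6e-03 -1.0e+00] F [-2.31 -0.9  16.5 ] T [-0.176  0.724  0.03 ] q
wing ang -136.0 tilt [ 5.0e-04  1.6e-03 -1.0e+00] F [-3.31 -1.49 15.29] T [-0.138  0.673  0.088] q
wing ang -136.54 tilt [ 5.0e-04  1.5e-03 -1.0e+00] F [-3.32 -1.23 16.42] T [-0.135  0.711  0.115] q
wing ang -136.54 tilt [ 5.0e-04  1.4e-03 -1.0e+00] F [-3.95 -0.68 15.35] T [-0.162  0.678  0.135] q
wing ang -136.54 tilt [ 5.0e-04  1.4e-03 -1.0e+00] F [-2.220e+00 -1.000e-02  1.574e+01] T [-0.149  0.688  0.13 ] q
wing ang -136.54 tilt [ 5.0e-04  1.5e-03 -1.0e+00] F [-3.15 -0.39 15.38] T [-0.15   0.699  0.106] q
```

```bash
python3 -m pendant '[[[0,0,0,0,0,0.07,0],[0,0,0,0,0,0,0]]]'>/dev/null; python3 go.py .4914 .102 .168 -132|grep -o 'wing.*q'
for i in 1 2 3; do python3 -m pendant '[[[0,0,0,0,0,0,0]]]' >/dev/null; python3 go.py .4914 .102 .168 -132|grep -o 'wing.*q'; done
```

```text
wing ang -137.02 tilt [ 5.0e-04  1.4e-03 -1.0e+00] F [-2.88 -0.6  16.25] T [-0.128  0.667  0.131] q
wing ang -137.02 tilt [ 5.0e-04  1.3e-03 -1.0e+00] F [-3.65 -0.64 16.58] T [-0.138  0.678  0.166] q
wing ang -137.02 tilt [ 6.0e-04  1.3e-03 -1.0e+00] F [-2.49 -0.13 16.19] T [-0.112  0.659  0.111] q
wing ang -137.02 tilt [ 6.0e-04  1.4e-03 -1.0e+00] F [-3.6  -0.96 15.78] T [-0.094  0.668  0.105] q
```

```bash
python3 - <<'E'
from h import *
for n,box in(("top",(178,190,258,268)),("scene",(258,178,312,246))):
    i=pickle.load(open(n+".pkl","rb")); a,b,c,d=box
    g=i["pixels"].min(2); m=np.zeros_like(g); m[b:d,a:c]=(g[b:d,a:c]>100)*255
    m=cv2.morphologyEx(m,cv2.MORPH_CLOSE,np.ones((9,9)))
    cs,_=cv2.findContours(m,cv2.RETR_EXTERNAL,cv2.CHAIN_APPROX_NONE); k=max(cs,key=cv2.contourArea)[:,0]
    P=onplane(i,k,.012)[:,:2]*1000
    r=cv2.minAreaRect(np.float32(P)); print(n,r)
    for th in(48,-42):
        t=np.radians(th);u=np.array([np.cos(t),np.sin(t)]);v=np.array([-u[1],u[0]])
        q=(P-[492.8,104.6]); half=57.5 if th==48 else 85; lim=60 if th==48 else 40
        for sg in(1,-1):
            s=q[(abs(q@v*sg-half)<7)&(abs(q@u)<lim)]
            if len(s)>10:
                vx,vy,_,_=cv2.fitLine(np.float32(s),cv2.DIST_HUBER,0,.01,.01).ravel(); print(th,sg,len(s),np.degrees(np.arctan(vy/vx)).round(2),"off",(s@v).mean().round(1))
E
```

```text
top ((492.37408447265625, 104.68148803710938), (170.6936798095703, 115.06208038330078), 47.92206573486328)
48 1 32 47.94 off 56.9
48 -1 32 47.89 off -56.1
-42 1 21 -40.95 off 83.8
-42 -1 21 -42.59 off -84.3
scene ((488.27789306640625, 101.62532043457031), (192.0996856689453, 118.47344207763672), 47.887298583984375)
48 1 34 49.04 off 58.2
48 -1 30 47.01 off -56.3
-42 1 27 -38.97 off 89.0
```

```bash
python3 -m pendant '[[[0,0,0,0,0,-0.15,0],[0,0,0,0,0,0,0]]]'>/dev/null; python3 go.py .4914 .102 .168 -132|grep -o 'wing.*q'
python3 -m pendant '[[[0,0,0,0,0,0,0]]]' >/dev/null; python3 go.py .4914 .102 .168 -132|grep -o 'wing.*q'
python3 -m pendant '[[[0,0,0,0,0,-0.15,0],[0,0,0,0,0,0,0]]]'>/dev/null; python3 go.py .4914 .102 .168 -132
python3 -m pendant '[[[0,0,0,0,0,0,0]]]' >/dev/null; python3 go.py .4914 .102 .168 -132|grep -o 'wing.*q'
```

```text
wing ang -136.02 tilt [ 9.0e-04  1.3e-03 -1.0e+00] F [-2.74 -0.51 14.69] T [-0.071  0.668  0.035] q
wing ang -136.02 tilt [ 9.0e-04  1.3e-03 -1.0e+00] F [-2.95  0.07 15.64] T [-0.087  0.647  0.004] q
t 27.75 tcp [0.4897 0.1021 0.1684] wing ang -134.99 tilt [ 0.0012  0.0013 -1.    ] F [-3.04  0.42 14.72] T [0.03  0.631 0.038] q [-0.018  0.477  1.82  -0.     0.843  0.767] gap 0.145 grip 81.7
shift mm(tool) [1.09 1.3  0.45] rows [0.00137 0.00162 0.00056] turn row z -0.435
wing ang -135.0 tilt [ 0.0012  0.0014 -1.    ] F [-2.79 -0.83 15.62] T [-0.091  0.598 -0.024] q
```

The torque peaked at the end and fell to about zero on easing back, so the stop was touched. I let the seal lift the cap while held, then release.

```bash
python3 -m pendant '[[[0,0,-0.002,0,0,0,0],[0,0,-0.002,0,0,0,0],[0,0,-0.0015,0,0,0,0],[0,0,0,0,0,0,0]]]'; python3 go.py .4914 .102 .168 -132
python3 -m pendant '[[[0,0,0,0,0,0,0.25],[0,0,0,0,0,0,0.3],[0,0,0,0,0,0,0.4],[0,0,0,0,0,0,0.5],[0,0,0,0,0,0,0.5]]]' 20; python3 go.py .4914 .102 .168 -132
```

```text
t: 28.25
tcp_pos: [0.4897, 0.1022, 0.172]
tool_rot: [0.924, 0.383, 0.001, 0.0]
force: [-2.2, -0.4, 7.7]
finger_gap: 0.143
gripper_force: 80.6
t 28.25 tcp [0.4897 0.1022 0.172 ] wing ang -135.01 tilt [ 0.001   0.0011 -1.    ] F [-2.25 -0.37  7.72] T [-0.022  0.293 -0.029] q [-0.018  0.471  1.816 -0.     0.852  0.768] gap 0.143 grip 80.6
shift mm(tool) [1.08 1.3  4.  ] rows [0.00135 0.00162 0.00501] turn row z -0.438
t: 28.75
tcp_pos: [0.4891, 0.1022, 0.1709]
tool_rot: [0.924, 0.383, -0.0, -0.0]
force: [1.2, -1.1, 0.4]
finger_gap: 0.5
gripper_force: 0.0
t 28.75 tcp [0.4891 0.1022 0.1709] wing ang -135.01 tilt [-3.e-04 -4.e-04 -1.e+00] F [ 1.18 -1.13  0.4 ] T [ 0.017  0.01  -0.017] q [-0.018  0.473  1.817  0.     0.852  0.768] gap 0.5 grip 0.0
shift mm(tool) [1.51 1.72 2.94] rows [0.00188 0.00215 0.00367] turn row z -0.438
```

Now I back straight up and clear the view.

```bash
python3 -m pendant '[[[0,0,-0.01,0,0,0,0.5],[0,0,-0.03,0,0,0,0.5],[0,0,-0.05,0,0,0,0.5],[0,0,-0.05,0,0,0,0.5],[-0.03,0,0,0,0,0,0.5],[-0.05,0,0,0,0,0,0.5],[-0.05,0,0,0,0,0,0.5],[-0.05,0,0,0,0,0,0.5],[-0.05,0,0,0,0,0,0.5],[-0.05,0,0,0,0,0,0.5],[0,0,0,0,0,0,0.5]]]'; python3 go.py .4914 .102 .168 -132
python3 - <<'E'
from h import *
from station import eyes
o=[]
for n,(a,b,c,d) in(("scene",(258,160,318,220)),("top",(190,198,250,258))):
    i=eyes.snapshot(n); pickle.dump(i,open(n+"4.pkl","wb")); o.append(cv2.resize(i["pixels"][b:d,a:c,::-1],(400,400),interpolation=cv2.INTER_CUBIC))
    w=i["pixels"].min(2)>100; m=np.zeros_like(w); m[b:d,a:c]=w[b:d,a:c]
    P,uv=cloud(i,m)
    for lo,hi in((.12,.16),(.166,.2)):
        q=P[(P[:,2]>lo)&(P[:,2]<hi)&(np.hypot(P[:,0]-.492,P[:,1]-.103)<.035)]
        if len(q)>5:print(n,lo,len(q),cv2.minAreaRect(np.float32(q[:,:2]*1000)),np.percentile(q[:,2],[10,50,90,98]).round(4))
cv2.imwrite("pics/end.png",np.hstack(o))
E
```

```text
t: 29.85
tcp_pos: [0.3279, -0.0581, 0.2835]
tool_rot: [0.925, 0.38, -0.001, 0.0]
force: [1.1, 0.2, -1.1]
finger_gap: 0.496
gripper_force: 0.0
t 29.85 tcp [ 0.3279 -0.0581  0.2835] wing ang -135.36 tilt [-1.5e-03 -4.0e-04 -1.0e+00] F [ 1.12  0.19 -1.09] T [ 0.023 -0.019  0.045] q [-5.140e-01  5.500e-02  2.040e+00 -2.000e-03  1.047e+00  2.790e-01] gap 0.496 grip 0.0
shift mm(tool) [228.99   0.96 115.2 ] rows [0.28624 0.0012  0.144  ] turn row z -0.489
scene 0.12 242 ((496.38653564453125, 107.80115509033203), (53.24671173095703, 57.79335021972656), 45.49607467651367) [0.1416 0.1527 0.1551 0.1567]
scene 0.166 79 ((494.960693359375, 104.9981689453125), (51.68716049194336, 13.630562782287598), 46.42778778076172) [0.1722 0.1785 0.1806 0.1814]
top 0.12 301 ((493.3101501464844, 102.57487487792969), (55.63149642944336, 57.940452575683594), 38.58915710449219) [0.1506 0.1539 0.1571 0.1582]
top 0.166 112 ((493.7894287109375, 103.30572509765625), (47.53413009643555, 12.439266204833984), 44.25384521484375) [0.177  0.1797 0.1824 0.1843]
```

View pics/end.png

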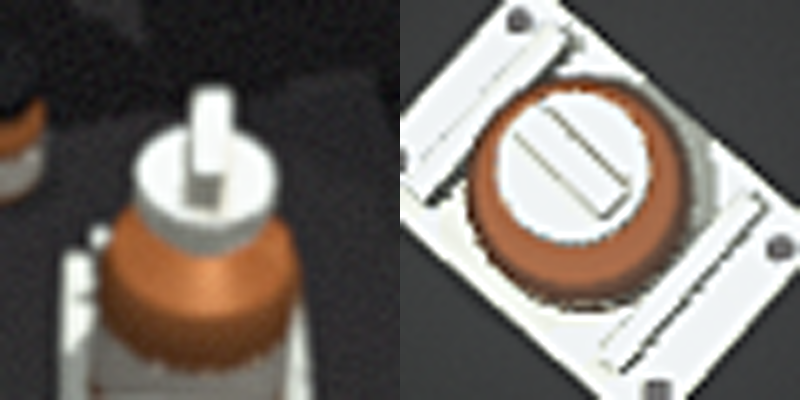

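The final crops show the cap level on the neck (scene (205,190), top (572,168)). Its wing is at about 45° against the plate's 47.9°. The wing top is about 180 mm up, 4.5 mm above fully down, so the cap is locked.

```bash
python3 -c "
from station import job
print(job.sign_off())"
```

```text
the job is handed in; nothing more can be done
None
```

The white cap is locked on the amber bottle and the job is handed in at about 30 s. The wing lies about 3° off the holder's long side (5° allowed); the most I read was about 17 N, and I eased about 2° back from the stop before letting go.

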